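# Empty the bench tumbler's drum into the catch pan

## Robot

A 6-joint arm with a two-finger parallel gripper is mounted at the origin on a cart in front of the work surface, level with it; the furniture and walls round the work are solid. World frame = base frame: x ahead of the robot, y to its left, z up, the work surface at z = 0. Lengths are in m, angles in rad, forces in N, time in s.
With the tool pointing down it reaches from about 0.35 to 0.925 m from the base axis. Payload 6.4 kg.
Tool frame: the origin (TCP) lies midway between the tips of the shut fingers; the grasp point (between the pads) lies 19 mm behind it; z points along the fingers, y is the direction in which the jaws open and shut (so a half turn about z gives the same grasp; the last joint's range is limited). The gripper opens to 94 mm and grips with 3 to 60 N. Pads are 16 mm wide; open, the fingers measure 119 mm over their backs; the gripper's body (75 mm by 177 mm) begins 78 mm behind the grasp point.
Start: joints at [-1.398, 0.245, 1.558, -0, 1.339, -0.174], TCP at [0.221, -0.611, 0.205] pointing down, gripper open.
Joint ranges: [-3.13, 3.13], [-1.02, 2.26], [0.13, 2.54], [-0.95, 4.09], [0.21, 2.88], [-2.74, 2.74]. Speed limits (rad/s): [2.57, 2.57, 3.14, 3.14, 3.14, 3.14].

## Interface

Orientations are given as a 3x3 rotation matrix whose columns are the frame's x, y, z axes.
In Python, from cell import sense, grab_frame, finish_job gives the robot as it stands.
- The arm moves only by the tool step_arm, never from a script. Its argument "commands" is a list of rows, each an object of numbers: "tx", "ty", "tz": the shift along the world's x, y, z in mm; "ax", "ay", "az": the turn, a rotation vector about the world's x, y, z in degrees; "grip": the closure, from -1 (fully open) to 1 (shut), so that 0 is half open. In form: [{"tx": .., "ty": .., "tz": .., "ax": .., "ay": .., "az": .., "grip": ..}, ...]. A call has 1 to 20 rows; each row is the pose to reach, as a shift and turn from the pose commanded when the call began; what a row does not reach only later rows make up. A row lasts 1/12 s, in which the tool goes at most 41.7 mm and 7.16 degrees, less where a joint would pass 70% of its speed; a pose out of reach is approached as far as the arm can. A call with a gripper value outside its range is refused whole. The fingers move at their own pace and stop on an object; "force" is the grip in N (left out, the last holds). Time passes only in rows, so rows that repeat a pose let the fingers close. It gives the time, the measured TCP pose, the force and the opening at its end, in the units of the state.
- sense(): the state, without advancing time (a new reading comes with each control period).
- grab_frame(name): name is "scene" or "side" or "wrist"; returns a dict with "img" (420x560x3 uint8, red, green, blue), "K" (3x3 intrinsics, pixels), "extrinsics" (4x4, takes a point from camera to world coordinates); the wrist camera has in their place "hand_eye" (4x4, takes a point from camera to tool coordinates, whose origin is the TCP and whose axes are the flange's). Camera axes: x right, y down, z forward; pixel columns grow to the right and rows downward; lengths in m; the calibration is good to about 2 mm. A picture is of the moment at which its call begins: read the wrist's pose just before it. There is no depth.
- finish_job(): hands the job in, once; it reports no verdict.
The state is a dict: "time_s": time; "q": joint angles; "qd": joint speeds; "joint_torque": joint torques, N m; "ee_pos": TCP position; "tcp_rot": TCP orientation; "contact_force": force on the tool from outside, world axes, zero at the start; "moment": the same for the moment, N m; "opening": finger opening in m.
Only numpy, scipy, OpenCV 4.12 (cv2) and the standard library are available. Lean on these libraries where they do the work, as an engineer would, in place of code of your own. Each camera call takes 0.05 s, during which the arm holds its last target.

## Task

The bench tumbler has finished deburring its five bar coupons. Lift its lid off and lay it, knob up, on the rubber mat, then swing the lever over to tip the drum until all five coupons have slid out into the catch pan. Swing the drum fully back upright and put the lid back so that it sits flat on the rim; set the lid down each time rather than dropping it, and leave the timer, brush and slide box undisturbed.

Things in the scene. Friction and masses are not known exactly. Their poses are not given: they have to be found in the camera images.
- tumbler: Fixed grey stand of the bench tumbler. Origin on the bench top under the drum's middle; z up, y towards the catch pan, -x the side with the lever, facing the robot. Two upright cheeks (outer faces 88 mm in front of and behind the middle, 210 mm high) carry the drum's level tilt axis, parallel to x, 185 mm above the origin. Base plate from y = -88 to +20 mm.
- drum (a joint): Tilt of the drum about the stand's x axis, rad: 0 = upright on its stop, growing as it tips towards the stand's +y, over the pan; 2.2 = right over on the other stop, mouth sideways and down. A friction brake (0.7 N m) holds it at any angle; 7 to 11 N on the lever grip moves it. All coupons are sure to slide out only near the 2.2 stop.
- drum_mouth (a point): Centre of the drum's mouth, in the plane of the rim, 90 mm from the tilt axis (275 mm above the bench when upright). Steel drum, 136 mm across the rim, 128 mm inside at the rim, 114 mm deep. z points out of the mouth. It tilts with the drum.
- lever_grip (a point): Middle of the lever's grip: black round sleeve, 20 mm thick, 72 mm long, parallel to the stand's x, free to turn on its pin. It is 142 mm in front (-x) of the stand's middle, 100 mm from the tilt axis. The lever is fixed to the drum: upright, it leans 0.4 rad from vertical towards -y (grip y -39 mm, 92 mm above the axis); at drum angle q it leans q - 0.4 rad towards +y, passing over the top.
- lid_knob (a point): Middle of the black knob (32 mm across, 26 mm high) of the loose steel lid; z is the lid's up. Lid 144 mm across, 0.18 kg. Its flange lies on the drum rim; a rubber skirt 112 mm across, tapered at the foot, goes 10 mm into the mouth. Knob middle: 35 mm above the rim plane when seated, centred on the mouth; 30 mm above the flange's top; 45 mm above the skirt's foot, on which the lid stands when laid down.
- mat: Black ribbed rubber mat, 120 x 120 x 3 mm, fixed on the bench to the right of the tumbler: the place for the lid. Origin at the centre of its underside. A microscope 640 mm high (solid, not to be touched) stands behind the mat, its nearest upright plate at least 30 mm clear of a gripper over the mat, and to the right of the tumbler; come and go on the robot's side of it. Carry the lid higher than the lever's grip (top at 290 mm).
- pan: Loose stainless catch pan, 180 (x) x 190 (y) mm, 45 mm high, walls 4 mm, standing on the bench beside the stand on its +y side, under the place where the drum's mouth comes down. Origin at the centre of its underside.
- timer: Bystander: white bench timer, 60 x 70 x 23 mm. Origin at the centre of its underside.
- brush: Bystander: soft brush, 153 mm long, lying on the bench. Origin at the centre of its underside.
- slide_box: Bystander: blue oblong slide box, 35 x 86 x 31 mm, in front of the tumbler near the bench's edge. Origin at the centre of its underside.
- coupon_1_mid (a point): Middle of a round sawn aluminium bar coupon, 28 mm across, 60 mm long, about 0.09 kg, z along its length; at the start it stands loose in the drum.
- coupon_2_mid (a point): Middle of a square sawn aluminium bar coupon, 24 x 24 x 60 mm, about 0.09 kg, z along its length; at the start it stands loose in the drum.
- coupon_3_mid (a point): Middle of a round sawn aluminium bar coupon, 28 mm across, 60 mm long, about 0.09 kg, z along its length; at the start it stands loose in the drum.
- coupon_4_mid (a point): Middle of a square sawn aluminium bar coupon, 24 x 24 x 60 mm, about 0.09 kg, z along its length; at the start it stands loose in the drum.
- coupon_5_mid (a point): Middle of a round sawn aluminium bar coupon, 28 mm across, 60 mm long, about 0.09 kg, z along its length; at the start it stands loose in the drum.

How it is judged:
On the way, in this order (a step that is already met when the one before it is completed fails the run):
1. the lid lies knob up on the mat, let go (horizontal distance between lid_knob and mat below 0.05 m and height (world z) of lid_knob below 0.054 m and angle between lid_knob's own z axis and vertical below 0.1 rad and contact force between the fingers and lid below 0.1 N), for 0.2 s.
2. the drum is tipped over and all five coupons lie in the pan (x of coupon_1_mid in the frame of pan between -0.09 and 0.09 m and y of coupon_1_mid in the frame of pan between -0.095 and 0.095 m and z of coupon_1_mid in the frame of pan between 0 and 0.07 m and x of coupon_2_mid in the frame of pan between -0.09 and 0.09 m and y of coupon_2_mid in the frame of pan between -0.095 and 0.095 m and z of coupon_2_mid in the frame of pan between 0 and 0.07 m and x of coupon_3_mid in the frame of pan between -0.09 and 0.09 m and y of coupon_3_mid in the frame of pan between -0.095 and 0.095 m and z of coupon_3_mid in the frame of pan between 0 and 0.07 m and x of coupon_4_mid in the frame of pan between -0.09 and 0.09 m and y of coupon_4_mid in the frame of pan between -0.095 and 0.095 m and z of coupon_4_mid in the frame of pan between 0 and 0.07 m and x of coupon_5_mid in the frame of pan between -0.09 and 0.09 m and y of coupon_5_mid in the frame of pan between -0.095 and 0.095 m and z of coupon_5_mid in the frame of pan between 0 and 0.07 m and value of joint drum above 1 rad), for 0.2 s.
3. the drum stands upright again, the coupons in the pan (x of coupon_1_mid in the frame of pan between -0.09 and 0.09 m and y of coupon_1_mid in the frame of pan between -0.095 and 0.095 m and z of coupon_1_mid in the frame of pan between 0 and 0.07 m and x of coupon_2_mid in the frame of pan between -0.09 and 0.09 m and y of coupon_2_mid in the frame of pan between -0.095 and 0.095 m and z of coupon_2_mid in the frame of pan between 0 and 0.07 m and x of coupon_3_mid in the frame of pan between -0.09 and 0.09 m and y of coupon_3_mid in the frame of pan between -0.095 and 0.095 m and z of coupon_3_mid in the frame of pan between 0 and 0.07 m and x of coupon_4_mid in the frame of pan between -0.09 and 0.09 m and y of coupon_4_mid in the frame of pan between -0.095 and 0.095 m and z of coupon_4_mid in the frame of pan between 0 and 0.07 m and x of coupon_5_mid in the frame of pan between -0.09 and 0.09 m and y of coupon_5_mid in the frame of pan between -0.095 and 0.095 m and z of coupon_5_mid in the frame of pan between 0 and 0.07 m and value of joint drum below 0.06 rad), for 0.2 s.
At the end, for the whole second after the job is handed in: All five coupons lie inside the catch pan; the drum is upright (within 0.06 rad of its stop); the lid sits flat on the rim, centred within 9 mm, skirt inside the mouth (height within 5 mm, level within 0.06 rad), at rest and let go (all of step 3 and horizontal distance between lid_knob and drum_mouth below 0.009 m and height (world z) of lid_knob between 0.305 and 0.315 m and angle between lid_knob's own z axis and vertical below 0.06 rad and linear speed of lid below 0.02 m/s); the robot touches nothing.
It fails at once if the drum is tipped (over 0.35 rad) with the lid still on it or over it (value of joint drum above 0.35 rad and distance between lid_knob and drum_mouth below 0.1 m).
It fails at once if the lid is dropped or flung (faster than 1.3 m/s) (linear speed of lid above 1.3 m/s).
It fails at once if the timer, brush or slide box is moved more than 40 mm (distance of any of timer, brush, slide_box from where it was at the start of the episode above 0.04 m).
It also fails if it takes over 72 s, if anything falls off the work surface, if the arm or the gripper's body presses on something with over 40 N, if the wrist force passes 120 N, or if a joint passes its speed limit or range.

## Working session

There is one attempt and no reset: what is moved stays moved. The work goes in short steps, Python scripts to look and compute and a tool call to move; the robot and the scene stay as the last step left them, time stands still between calls to the robot, and variables do not carry over. Pictures are saved under pics/ and viewed, and the job is handed in when it is done.

Besides the shell and the picture viewer there is one more tool, called after "Request:" in YAML: its name, and indented under it one key for each argument. step_arm: Moves the arm, as the interface text tells. Its arguments: {"type":"object","properties":{"commands":{"type":"array"},"force":{"type":"number"}},"required":["commands"]}

```bash
ls; mkdir -p pics; python3 - <<'E'
from cell import sense, grab_frame
import cv2,numpy as np
s=sense();print(s)
for n in ["scene","side","wrist"]:
    f=grab_frame(n);cv2.imwrite(f"pics/{n}0.png",f["img"][:,:,::-1]);np.savez(f"{n}0.npz",**f)
    print(n,f["K"],f.get("extrinsics",f.get("hand_eye")))
E
```

```text
pics
{'time_s': 0.0, 'q': array([-1.39808348e+00,  2.45808326e-01,  1.55898192e+00, -1.73703798e-05,
        1.33868951e+00, -1.74093844e-01]), 'qd': array([-0.00112501, -0.00050832, -0.00033028, -0.00144914, -0.00054575,
        0.00066886]), 'joint_torque': array([-1.56757837e-04, -4.15833163e+01, -3.14606130e+01,  6.84558274e-02,
        3.31926299e-02, -1.43447514e-04]), 'ee_pos': array([ 0.22083465, -0.61070995,  0.20436629]), 'tcp_rot': array([[ 9.40461590e-01,  3.39899812e-01, -3.40961406e-04],
       [ 3.39899841e-01, -9.40459809e-01,  1.85611829e-03],
       [ 3.10233758e-04, -1.86150068e-03, -9.99998219e-01]]), 'contact_force': array([ 0.19541939, -0.09459067,  0.04777255]), 'moment': array([-0.00473772, -0.03216623, -0.0417128 ]), 'opening': 0.09413450175462504}
scene [[449.80203956   0.         273.38285329]
 [  0.         449.80203956 209.45354175]
 [  0.           0.           1.        ]] [[-0.70873587 -0.32401686  0.62666302 -0.26304684]
 [-0.70539658  0.33863251 -0.62269068  0.84942007]
 [-0.01044619 -0.88336918 -0.46856139  0.71061823]
 [ 0.          0.          0.          1.        ]]
side [[463.93168989   0.         287.534931  ]
 [  0.         463.93168989 215.4094536 ]
 [  0.           0.           1.        ]] [[ 0.99977227  0.02117765  0.00263047  0.43626796]
 [ 0.00710829 -0.44669902  0.89465605 -1.06759936]
 [ 0.02012174 -0.89443361 -0.44674783  0.78738624]
 [ 0.          0.          0.          1.        ]]
wrist [[377.76249254   0.         284.67302778]
 [  0.         377.76249254 212.58426795]
 [  0.           0.           1.        ]] [[-4.39006203e-04 -9.73653543e-01 -2.28031981e-01  6.63027455e-02]
 [ 9.99999884e-01 -4.72716009e-04  9.32126509e-05  7.81423494e-04]
 [-1.98551196e-04 -2.28031914e-01  9.73653638e-01 -1.79695241e-01]
 [ 0.00000000e+00  0.00000000e+00  0.00000000e+00  1.00000000e+00]]
```

View pics/scene0.png

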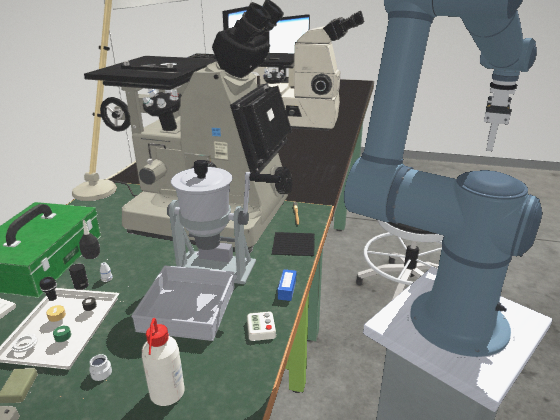

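View pics/side0.png

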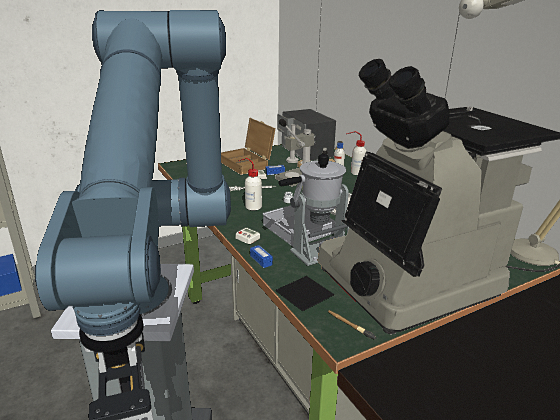

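View pics/wrist0.png

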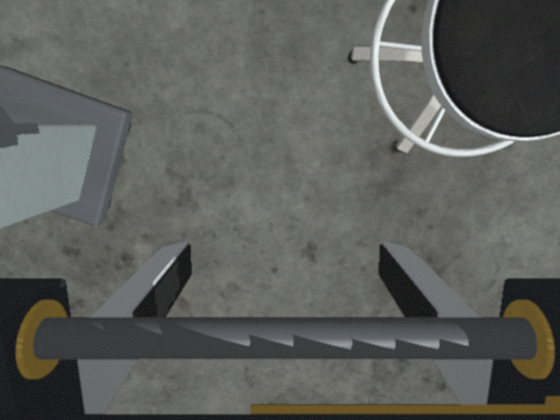

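Scene: knob near (202,168), tumbler below it, pan (187,300), mat (294,244), slide box (287,285), timer (261,326). Side: knob (323,157), mat (305,293), lever at about (290,183). I'll zoom in on both for measuring.

```bash
python3 - <<'E'
import cv2
a=cv2.imread("pics/scene0.png")[140:350,120:340];cv2.imwrite("pics/scene0z.png",cv2.resize(a,None,fx=2.85,fy=2.85,interpolation=cv2.INTER_CUBIC))
a=cv2.imread("pics/side0.png")[140:345,215:395];cv2.imwrite("pics/side0z.png",cv2.resize(a,None,fx=2.9,fy=2.9,interpolation=cv2.INTER_CUBIC))
E
```

```text
(no output)
```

View pics/scene0z.png

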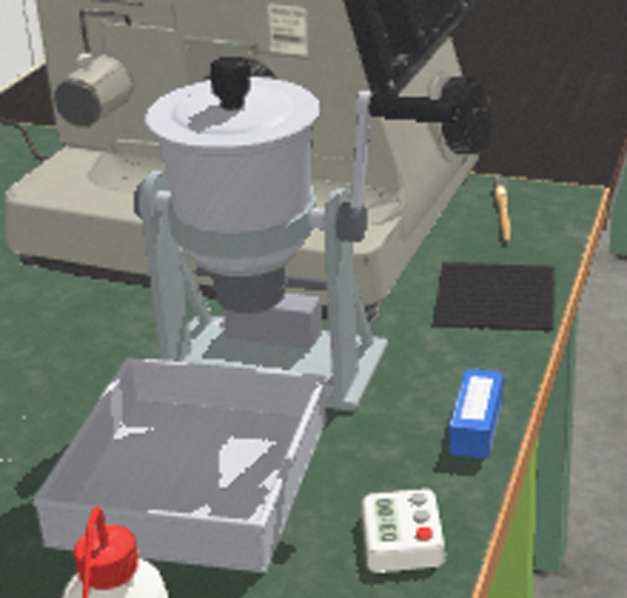

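View pics/side0z.png

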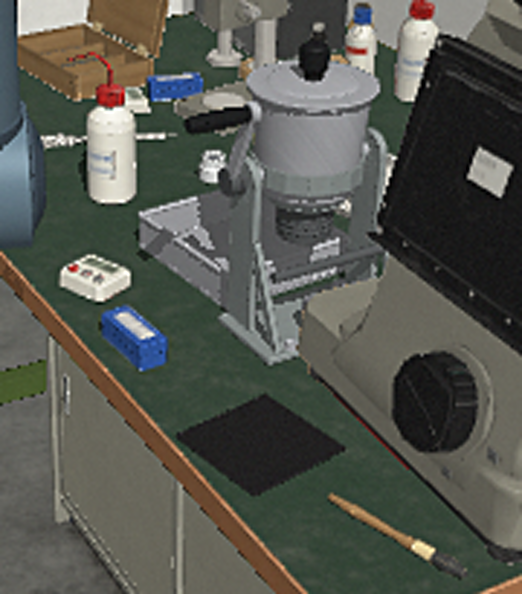

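```bash
cat > h.py <<'E'
import numpy as np,cv2
def ray(n,uv,tag="0"):
    f=np.load(f"{n}{tag}.npz");T=f["extrinsics"];uv=np.atleast_2d(uv).astype(float)
    d=np.c_[(uv-f["K"][[0,1],2])/f["K"][0,0],np.ones(len(uv))]@T[:3,:3].T
    return T[:3,3],d
def onz(n,uv,z,tag="0"):
    o,d=ray(n,uv,tag);return o+d*((z-o[2])/d[:,2])[:,None]
def tri(a,b):
    o1,d1=ray("scene",a);o2,d2=ray("side",b);A=np.zeros((3,3));r=np.zeros(3)
    for o,d in((o1,d1[0]),(o2,d2[0])):
        d=d/np.linalg.norm(d);P=np.eye(3)-np.outer(d,d);A+=P;r+=P@o
    return np.linalg.solve(A,r)
def sc(u,v): return (120+u/2.85,140+v/2.85)
def si(u,v): return (215+u/2.9,140+v/2.9)
E
python3 - <<'E'
from h import *
np.set_printoptions(precision=4,suppress=True)
print("knob",tri(sc(231,80),si(314,57)))
print("lid",onz("scene",sc(233,113),.279),onz("side",si(312.5,87),.279),tri(sc(233,112),si(312.5,87)))
print("mat sc",onz("scene",[sc(443,263),sc(554,265),sc(553,329),sc(433,327)],.003))
print("mat si",onz("side",[si(265,394),si(345,447),si(257,495),si(178,438)],.003))
print("pan sc",onz("scene",[sc(124,361),sc(324,378),sc(266,571-40),sc(37,502)],.045))
print("panlow",onz("scene",[sc(266,571),sc(42,546)],0))
print("grip", tri(sc(372,105),si(250,115)), tri(sc(450,107),si(187,124)))
E
```

```text
knob [0.5457 0.2825 0.3064]
lid [[0.5413 0.2863 0.279 ]] [[0.545 0.267 0.279]] [0.547  0.2811 0.275 ]
mat sc [[ 0.5735  0.0105  0.003 ]
 [ 0.4849 -0.0689  0.003 ]
 [ 0.4062  0.0255  0.003 ]
 [ 0.4939  0.1052  0.003 ]]
mat si [[ 0.5004  0.0992  0.003 ]
 [ 0.576   0.0101  0.003 ]
 [ 0.4881 -0.0672  0.003 ]
 [ 0.4125  0.0192  0.003 ]]
pan sc [[0.61   0.3807 0.045 ]
 [0.4611 0.2725 0.045 ]
 [0.3457 0.4285 0.045 ]
 [0.4975 0.5316 0.045 ]]
panlow [[ 0.3522  0.4275  0.    ]
 [ 0.4999  0.5337 -0.    ]]
grip [0.477  0.1908 0.2759] [0.4158 0.1574 0.2802]
```

Request:
step_arm:
  commands:
    - {"tx": 0,"ty": 60,"tz": 60}
    - {"tx": 180,"ty": 610,"tz": 245,"az": 15}
    - {"tx": 180,"ty": 610,"tz": 245,"az": 15}
    - {"tx": 180,"ty": 610,"tz": 245,"az": 15}
    - {"tx": 180,"ty": 610,"tz": 245,"az": 15}
    - {"tx": 180,"ty": 610,"tz": 245,"az": 15}
    - {"tx": 180,"ty": 610,"tz": 245,"az": 15}
    - {"tx": 180,"ty": 610,"tz": 245,"az": 15}
    - {"tx": 180,"ty": 610,"tz": 245,"az": 15}
    - {"tx": 180,"ty": 610,"tz": 245,"az": 15}
    - {"tx": 180,"ty": 610,"tz": 245,"az": 15}
    - {"tx": 180,"ty": 610,"tz": 245,"az": 15}
    - {"tx": 180,"ty": 610,"tz": 245,"az": 15}
    - {"tx": 180,"ty": 610,"tz": 245,"az": 15}
    - {"tx": 180,"ty": 610,"tz": 245,"az": 15}
    - {"tx": 180,"ty": 610,"tz": 245,"az": 15}
    - {"tx": 180,"ty": 610,"tz": 245,"az": 15}
    - {"tx": 180,"ty": 610,"tz": 245,"az": 15}

```text
schema error: expected keys tx, ty, tz, ax, ay, az, grip
```

Request:
step_arm:
  commands:
    - {"tx": 0,"ty": 60,"tz": 60,"ax": 0,"ay": 0,"az": 0,"grip": -1}
    - {"tx": 180,"ty": 610,"tz": 245,"ax": 0,"ay": 0,"az": 15,"grip": -1}
    - {"tx": 180,"ty": 610,"tz": 245,"ax": 0,"ay": 0,"az": 15,"grip": -1}
    - {"tx": 180,"ty": 610,"tz": 245,"ax": 0,"ay": 0,"az": 15,"grip": -1}
    - {"tx": 180,"ty": 610,"tz": 245,"ax": 0,"ay": 0,"az": 15,"grip": -1}
    - {"tx": 180,"ty": 610,"tz": 245,"ax": 0,"ay": 0,"az": 15,"grip": -1}
    - {"tx": 180,"ty": 610,"tz": 245,"ax": 0,"ay": 0,"az": 15,"grip": -1}
    - {"tx": 180,"ty": 610,"tz": 245,"ax": 0,"ay": 0,"az": 15,"grip": -1}
    - {"tx": 180,"ty": 610,"tz": 245,"ax": 0,"ay": 0,"az": 15,"grip": -1}
    - {"tx": 180,"ty": 610,"tz": 245,"ax": 0,"ay": 0,"az": 15,"grip": -1}
    - {"tx": 180,"ty": 610,"tz": 245,"ax": 0,"ay": 0,"az": 15,"grip": -1}
    - {"tx": 180,"ty": 610,"tz": 245,"ax": 0,"ay": 0,"az": 15,"grip": -1}
    - {"tx": 180,"ty": 610,"tz": 245,"ax": 0,"ay": 0,"az": 15,"grip": -1}
    - {"tx": 180,"ty": 610,"tz": 245,"ax": 0,"ay": 0,"az": 15,"grip": -1}
    - {"tx": 180,"ty": 610,"tz": 245,"ax": 0,"ay": 0,"az": 15,"grip": -1}
    - {"tx": 180,"ty": 610,"tz": 245,"ax": 0,"ay": 0,"az": 15,"grip": -1}
    - {"tx": 180,"ty": 610,"tz": 245,"ax": 0,"ay": 0,"az": 15,"grip": -1}
    - {"tx": 180,"ty": 610,"tz": 245,"ax": 0,"ay": 0,"az": 15,"grip": -1}
  force: 25

```text
time_s: 1.65
ee_pos: [0.4016, 0.0016, 0.4523]
tcp_rot: [[0.817, 0.577, 0.003], [0.577, -0.817, -0.0], [0.002, 0.002, -1.0]]
contact_force: [0.2, 0.1, 0.6]
opening: 0.0939
```

Request:
step_arm:
  commands:
    - {"tx": 60,"ty": 240,"tz": 0,"ax": 0,"ay": 0,"az": 0,"grip": -1}
    - {"tx": 60,"ty": 240,"tz": 0,"ax": 0,"ay": 0,"az": 0,"grip": -1}
    - {"tx": 60,"ty": 240,"tz": 0,"ax": 0,"ay": 0,"az": 0,"grip": -1}
    - {"tx": 60,"ty": 240,"tz": 0,"ax": 0,"ay": 0,"az": 0,"grip": -1}
    - {"tx": 60,"ty": 240,"tz": 0,"ax": 0,"ay": 0,"az": 0,"grip": -1}
    - {"tx": 60,"ty": 240,"tz": 0,"ax": 0,"ay": 0,"az": 0,"grip": -1}
    - {"tx": 60,"ty": 240,"tz": 0,"ax": 0,"ay": 0,"az": 0,"grip": -1}
    - {"tx": 60,"ty": 240,"tz": 0,"ax": 0,"ay": 0,"az": 0,"grip": -1}
    - {"tx": 60,"ty": 240,"tz": 0,"ax": 0,"ay": 0,"az": 0,"grip": -1}

```text
time_s: 2.4
ee_pos: [0.461, 0.2377, 0.4498]
tcp_rot: [[0.821, 0.571, -0.001], [0.571, -0.821, -0.001], [-0.001, 0.0, -1.0]]
contact_force: [0.5, 0.4, 0.2]
opening: 0.0938
```

```bash
cat >> h.py <<'E'
def wshot(tag):
    from cell import sense,grab_frame
    s=sense();f=grab_frame("wrist")
    T=np.eye(4);T[:3,:3]=s["tcp_rot"];T[:3,3]=s["ee_pos"]
    np.savez(f"wrist{tag}.npz",img=f["img"],K=f["K"],extrinsics=T@f["hand_eye"])
    cv2.imwrite(f"pics/wrist{tag}.png",f["img"][:,:,::-1]);print(s["time_s"],s["ee_pos"],s["contact_force"],s["opening"])
def fshot(n,tag,box=None,z=1):
    from cell import grab_frame
    f=grab_frame(n);np.savez(f"{n}{tag}.npz",**f);im=f["img"][:,:,::-1]
    if box: im=cv2.resize(im[box[1]:box[3],box[0]:box[2]],None,fx=z,fy=z,interpolation=cv2.INTER_CUBIC)
    cv2.imwrite(f"pics/{n}{tag}.png",im)
E
python3 -c "from h import *;wshot('1')"
```

```text
2.4 [0.46100315 0.23767025 0.44982342] [0.47134674 0.41694921 0.24069311] 0.09379552125946866
```

View pics/wrist1.png

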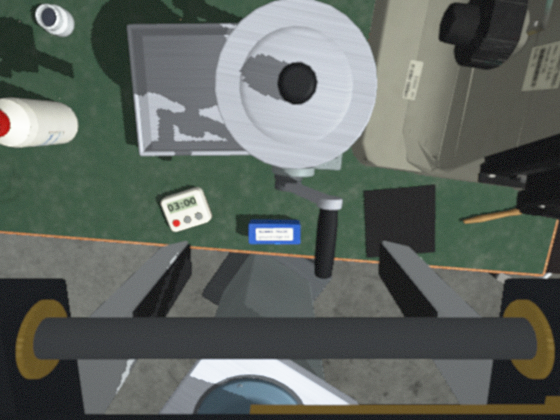

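Wrist view: lid disc spans columns 216–376 and rows 0–169, knob top (297,83), lever sleeve from (329,205) to (324,277), mat corners (364,192),(434,185),(437,250),(367,256), pan at upper left.

```bash
python3 - <<'E'
from h import *
np.set_printoptions(precision=4,suppress=True)
print("knob",onz("wrist",(297,83),.323,"1"),"lid",onz("wrist",(296,84.5),.280,"1"))
g=onz("wrist",[(328.5,207),(324,274)],.277,"1");print("grip",g,g.mean(0),np.degrees(np.arctan2(*(g[0]-g[1])[1::-1])))
m=onz("wrist",[(364.5,191.5),(434.5,185),(437,250),(367.5,256.5)],.003,"1");print("mat",m.mean(0),m)
p=onz("wrist",[(128,25),(139,155)],.045,"1");print("pan",p,np.degrees(np.arctan2(*(p[0]-p[1])[1::-1])))
lid=onz("wrist",(296,84.5),.280,"1")[0]
d=(g.mean(0)-lid)[:2];print(d,np.hypot(*d),np.degrees(np.arctan2(d[1],d[0]))-195.36+360)
# hough refine lid
im=cv2.imread("pics/wrist1.png",0)
print(cv2.HoughCircles(cv2.medianBlur(im,3),cv2.HOUGH_GRADIENT,1,50,param1=120,param2=30,minRadius=14,maxRadius=24))
E
```

```text
knob [[0.5464 0.2843 0.323 ]] lid [[0.5492 0.2856 0.28  ]]
grip [[0.4762 0.196  0.277 ]
 [0.4185 0.1592 0.277 ]] [0.4474 0.1776 0.277 ] 32.561989691483895
mat [0.4956 0.018  0.003 ] [[ 0.5014  0.1008  0.003 ]
 [ 0.577   0.0113  0.003 ]
 [ 0.4914 -0.0662  0.003 ]
 [ 0.4127  0.026   0.003 ]]
pan [[0.501  0.5355 0.045 ]
 [0.35   0.4313 0.045 ]] 34.61264842679739
[-0.1018 -0.108 ] 0.14840718991650884 31.32014116431651
[[[299.5  83.5  21.8]]]
```

Request:
step_arm:
  commands:
    - {"tx": 40,"ty": 22,"tz": 0,"ax": 0,"ay": 0,"az": 0,"grip": -1}
    - {"tx": 86,"ty": 47,"tz": 0,"ax": 0,"ay": 0,"az": 0,"grip": -0.6}
    - {"tx": 86,"ty": 47,"tz": 0,"ax": 0,"ay": 0,"az": 0,"grip": -0.4}
    - {"tx": 86,"ty": 47,"tz": 0,"ax": 0,"ay": 0,"az": 0,"grip": -0.4}
    - {"tx": 86,"ty": 47,"tz": -30,"ax": 0,"ay": 0,"az": 0,"grip": -0.4}
    - {"tx": 86,"ty": 47,"tz": -60,"ax": 0,"ay": 0,"az": 0,"grip": -0.4}
    - {"tx": 86,"ty": 47,"tz": -90,"ax": 0,"ay": 0,"az": 0,"grip": -0.4}

```text
time_s: 3.03
ee_pos: [0.5468, 0.2839, 0.361]
tcp_rot: [[0.822, 0.57, 0.003], [0.57, -0.822, 0.001], [0.003, 0.001, -1.0]]
contact_force: [0.4, -0.2, 0.0]
opening: 0.0659
```

```bash
python3 -c "from h import *;wshot('2')"
```

```text
3.0333 [0.54681433 0.28388494 0.36099834] [ 0.41944294 -0.23832971  0.02933682] 0.06590224232469838
```

View pics/wrist2.png

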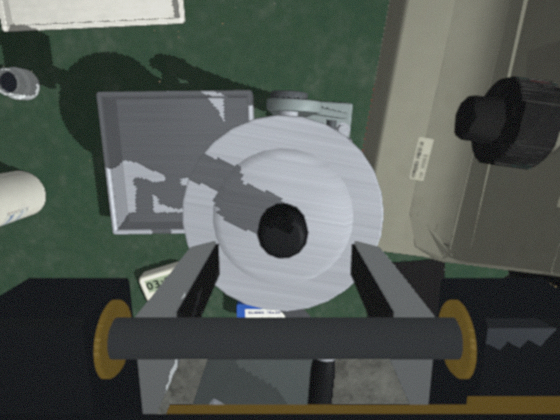

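```bash
python3 - <<'E'
from h import *
print(onz("wrist",(283,230),.323,"2"),onz("wrist",(283,212.5),.280,"2"))
E
```

```text
[[0.55046777 0.28648082 0.323     ]] [[0.55105879 0.28703306 0.28      ]]
```

Knob top at (283,230), sitting between the jaws and about 3 mm further in +x. I'll correct that, descend and grip.

Request:
step_arm:
  commands:
    - {"tx": 2,"ty": 1,"tz": -25,"ax": 0,"ay": 0,"az": 0,"grip": -0.4}
    - {"tx": 3,"ty": 2,"tz": -45,"ax": 0,"ay": 0,"az": 0,"grip": -0.4}
    - {"tx": 3,"ty": 2,"tz": -60,"ax": 0,"ay": 0,"az": 0,"grip": -0.4}
    - {"tx": 3,"ty": 2,"tz": -68,"ax": 0,"ay": 0,"az": 0,"grip": -0.4}
    - {"tx": 3,"ty": 2,"tz": -68,"ax": 0,"ay": 0,"az": 0,"grip": -0.4}
    - {"tx": 3,"ty": 2,"tz": -68,"ax": 0,"ay": 0,"az": 0,"grip": 1}
    - {"tx": 3,"ty": 2,"tz": -68,"ax": 0,"ay": 0,"az": 0,"grip": 1}
    - {"tx": 3,"ty": 2,"tz": -68,"ax": 0,"ay": 0,"az": 0,"grip": 1}
    - {"tx": 3,"ty": 2,"tz": -68,"ax": 0,"ay": 0,"az": 0,"grip": 1}
    - {"tx": 3,"ty": 2,"tz": -68,"ax": 0,"ay": 0,"az": 0,"grip": 1}
    - {"tx": 3,"ty": 2,"tz": -68,"ax": 0,"ay": 0,"az": 0,"grip": 1}
  force: 30

```text
time_s: 4.0
ee_pos: [0.5501, 0.2878, 0.293]
tcp_rot: [[0.82, 0.572, 0.001], [0.572, -0.82, 0.0], [0.001, 0.0, -1.0]]
contact_force: [0.0, 0.1, 2.4]
opening: 0.0309
```

Request:
step_arm:
  commands:
    - {"tx": 0,"ty": 0,"tz": 10,"ax": 0,"ay": 0,"az": 0,"grip": 1}
    - {"tx": 0,"ty": 0,"tz": 25,"ax": 0,"ay": 0,"az": 0,"grip": 1}
    - {"tx": 0,"ty": 0,"tz": 50,"ax": 0,"ay": 0,"az": 0,"grip": 1}
    - {"tx": 0,"ty": 0,"tz": 80,"ax": 0,"ay": 0,"az": 0,"grip": 1}
    - {"tx": 0,"ty": 0,"tz": 110,"ax": 0,"ay": 0,"az": 0,"grip": 1}
    - {"tx": -20,"ty": -10,"tz": 120,"ax": 0,"ay": 0,"az": 0,"grip": 1}
    - {"tx": -45,"ty": -30,"tz": 120,"ax": 0,"ay": 0,"az": 0,"grip": 1}
    - {"tx": -70,"ty": -55,"tz": 120,"ax": 0,"ay": 0,"az": 0,"grip": 1}
    - {"tx": -95,"ty": -80,"tz": 120,"ax": 0,"ay": 0,"az": 0,"grip": 1}
    - {"tx": -110,"ty": -110,"tz": 120,"ax": 0,"ay": 0,"az": 0,"grip": 1}
    - {"tx": -110,"ty": -145,"tz": 120,"ax": 0,"ay": 0,"az": 0,"grip": 1}
    - {"tx": -100,"ty": -180,"tz": 120,"ax": 0,"ay": 0,"az": 0,"grip": 1}
    - {"tx": -85,"ty": -215,"tz": 120,"ax": 0,"ay": 0,"az": 0,"grip": 1}
    - {"tx": -70,"ty": -245,"tz": 120,"ax": 0,"ay": 0,"az": 0,"grip": 1}
    - {"tx": -57,"ty": -270,"tz": 115,"ax": 0,"ay": 0,"az": 0,"grip": 1}
    - {"tx": -57,"ty": -270,"tz": 95,"ax": 0,"ay": 0,"az": 0,"grip": 1}
    - {"tx": -57,"ty": -270,"tz": 95,"ax": 0,"ay": 0,"az": 0,"grip": 1}

```text
time_s: 5.42
ee_pos: [0.492, 0.0166, 0.384]
tcp_rot: [[0.822, 0.57, -0.006], [0.57, -0.822, 0.001], [-0.005, -0.005, -1.0]]
contact_force: [-0.8, 0.1, -2.9]
opening: 0.0312
```

```bash
python3 - <<'E'
from h import *
wshot('3');fshot("side","3",(180,90,420,340),2.4);fshot("scene","3")
E
```

```text
5.4167 [0.49201139 0.01661638 0.38402821] [-0.84051468  0.12131065 -2.86087359] 0.031189326976332126
```

View pics/side3.png

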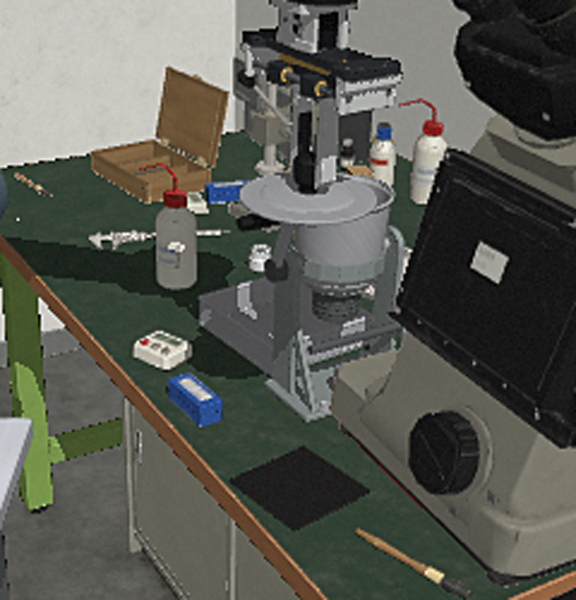

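View pics/wrist3.png

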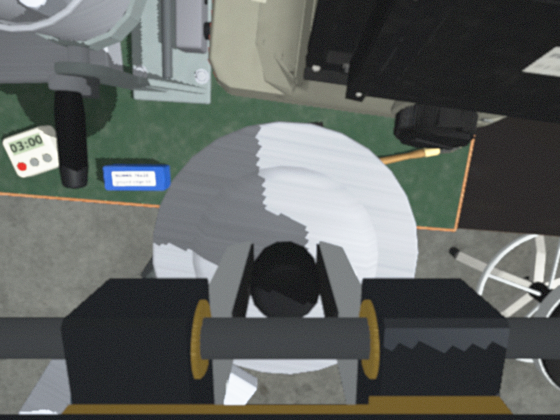

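View pics/scene3.png

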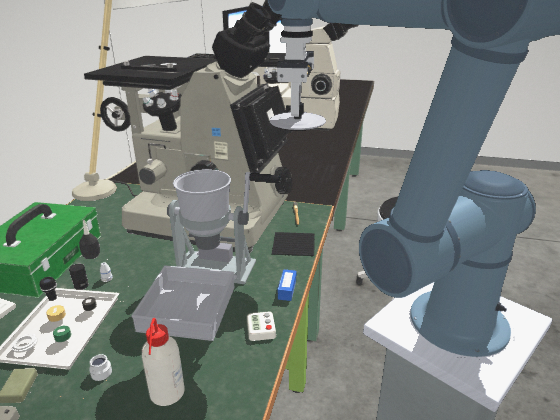

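Request:
step_arm:
  commands:
    - {"tx": 2,"ty": 1,"tz": -25,"ax": 0,"ay": 0,"az": 0,"grip": 1}
    - {"tx": 2,"ty": 1,"tz": -60,"ax": 0,"ay": 0,"az": 0,"grip": 1}
    - {"tx": 2,"ty": 1,"tz": -95,"ax": 0,"ay": 0,"az": 0,"grip": 1}
    - {"tx": 2,"ty": 1,"tz": -130,"ax": 0,"ay": 0,"az": 0,"grip": 1}
    - {"tx": 2,"ty": 1,"tz": -165,"ax": 0,"ay": 0,"az": 0,"grip": 1}
    - {"tx": 2,"ty": 1,"tz": -200,"ax": 0,"ay": 0,"az": 0,"grip": 1}
    - {"tx": 2,"ty": 1,"tz": -235,"ax": 0,"ay": 0,"az": 0,"grip": 1}
    - {"tx": 2,"ty": 1,"tz": -270,"ax": 0,"ay": 0,"az": 0,"grip": 1}
    - {"tx": 2,"ty": 1,"tz": -300,"ax": 0,"ay": 0,"az": 0,"grip": 1}
    - {"tx": 2,"ty": 1,"tz": -320,"ax": 0,"ay": 0,"az": 0,"grip": 1}
    - {"tx": 2,"ty": 1,"tz": -333,"ax": 0,"ay": 0,"az": 0,"grip": 1}
    - {"tx": 2,"ty": 1,"tz": -340,"ax": 0,"ay": 0,"az": 0,"grip": 1}
    - {"tx": 2,"ty": 1,"tz": -340,"ax": 0,"ay": 0,"az": 0,"grip": 1}

```text
time_s: 6.65
ee_pos: [0.4947, 0.0194, 0.0471]
tcp_rot: [[0.82, 0.573, -0.001], [0.573, -0.82, 0.0], [-0.001, -0.001, -1.0]]
contact_force: [0.5, 0.5, -1.5]
opening: 0.031
```

Request:
step_arm:
  commands:
    - {"tx": 0,"ty": 0,"tz": -4,"ax": 0,"ay": 0,"az": 0,"grip": 1}
    - {"tx": 0,"ty": 0,"tz": -8,"ax": 0,"ay": 0,"az": 0,"grip": 1}
    - {"tx": 0,"ty": 0,"tz": -11,"ax": 0,"ay": 0,"az": 0,"grip": 1}
    - {"tx": 0,"ty": 0,"tz": -14,"ax": 0,"ay": 0,"az": 0,"grip": 1}
    - {"tx": 0,"ty": 0,"tz": -16,"ax": 0,"ay": 0,"az": 0,"grip": 1}
    - {"tx": 0,"ty": 0,"tz": -16,"ax": 0,"ay": 0,"az": 0,"grip": 1}

```text
time_s: 7.15
ee_pos: [0.4947, 0.0187, 0.0312]
tcp_rot: [[0.82, 0.572, -0.0], [0.572, -0.82, 0.0], [-0.0, -0.0, -1.0]]
contact_force: [-0.4, 0.4, -1.1]
opening: 0.0315
```

Request:
step_arm:
  commands:
    - {"tx": 0,"ty": 0,"tz": -1,"ax": 0,"ay": 0,"az": 0,"grip": 1}
    - {"tx": 0,"ty": 0,"tz": -1.5,"ax": 0,"ay": 0,"az": 0,"grip": 1}
    - {"tx": 0,"ty": 0,"tz": -1.5,"ax": 0,"ay": 0,"az": 0,"grip": 1}

```text
time_s: 7.4
ee_pos: [0.495, 0.0187, 0.031]
tcp_rot: [[0.82, 0.572, -0.001], [0.572, -0.82, 0.0], [-0.001, -0.001, -1.0]]
contact_force: [-5.1, 0.3, 6.4]
opening: 0.031
```

Contact with the mat, so I'll release and rise.

Request:
step_arm:
  commands:
    - {"tx": 0,"ty": 0,"tz": 0,"ax": 0,"ay": 0,"az": 0,"grip": 0.1}
    - {"tx": 0,"ty": 0,"tz": 0,"ax": 0,"ay": 0,"az": 0,"grip": -0.4}
    - {"tx": 0,"ty": 0,"tz": 0,"ax": 0,"ay": 0,"az": 0,"grip": -0.4}
    - {"tx": 0,"ty": 0,"tz": 0,"ax": 0,"ay": 0,"az": 0,"grip": -0.4}
    - {"tx": 0,"ty": 0,"tz": 20,"ax": 0,"ay": 0,"az": 0,"grip": -0.4}
    - {"tx": 0,"ty": 0,"tz": 50,"ax": 0,"ay": 0,"az": 0,"grip": -0.4}
    - {"tx": 0,"ty": 0,"tz": 90,"ax": 0,"ay": 0,"az": 0,"grip": -0.4}
    - {"tx": 0,"ty": 0,"tz": 130,"ax": 0,"ay": 0,"az": 0,"grip": -0.4}
    - {"tx": 0,"ty": 0,"tz": 170,"ax": 0,"ay": 0,"az": 0,"grip": -0.4}
    - {"tx": 0,"ty": 0,"tz": 210,"ax": 0,"ay": 0,"az": 0,"grip": -0.4}
    - {"tx": 0,"ty": 0,"tz": 250,"ax": 0,"ay": 0,"az": 0,"grip": -0.4}
    - {"tx": 0,"ty": 0,"tz": 290,"ax": 0,"ay": 0,"az": 0,"grip": -0.4}
    - {"tx": 0,"ty": 0,"tz": 330,"ax": 0,"ay": 0,"az": 0,"grip": -0.4}
    - {"tx": 0,"ty": 0,"tz": 350,"ax": 0,"ay": 0,"az": 0,"grip": -0.4}
    - {"tx": 0,"ty": 0,"tz": 350,"ax": 0,"ay": 0,"az": 0,"grip": -0.4}

```text
time_s: 8.65
ee_pos: [0.4968, 0.0183, 0.3864]
tcp_rot: [[0.82, 0.572, 0.011], [0.572, -0.82, -0.002], [0.008, 0.008, -1.0]]
contact_force: [0.6, 0.5, 0.8]
opening: 0.0659
```

```bash
python3 - <<'E'
from h import *
wshot('4')
E
```

```text
8.65 [0.49684892 0.0183476  0.3864092 ] [0.63027157 0.48226332 0.82931324] 0.06593329195091462
```

View pics/wrist4.png

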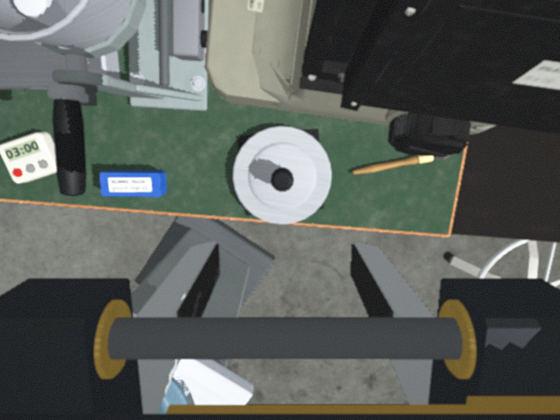

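Lid lies on the mat, knob at (282,179), centred over it. Next is the lever.

Request:
step_arm:
  commands:
    - {"tx": -30,"ty": 25,"tz": 5,"ax": 0,"ay": 0,"az": -1,"grip": -0.4}
    - {"tx": -48,"ty": 55,"tz": 15,"ax": 0,"ay": 0,"az": -3,"grip": -0.4}
    - {"tx": -48,"ty": 90,"tz": 15,"ax": 0,"ay": 0,"az": -3,"grip": -0.4}
    - {"tx": -48,"ty": 130,"tz": 15,"ax": 0,"ay": 0,"az": -3,"grip": -0.4}
    - {"tx": -48,"ty": 160,"tz": 15,"ax": 0,"ay": 0,"az": -3,"grip": -0.4}
    - {"tx": -48,"ty": 160,"tz": 15,"ax": 0,"ay": 0,"az": -3,"grip": -0.4}
    - {"tx": -48,"ty": 160,"tz": 0,"ax": 0,"ay": 0,"az": -3,"grip": -0.4}
    - {"tx": -48,"ty": 160,"tz": -30,"ax": 0,"ay": 0,"az": -3,"grip": -0.4}
    - {"tx": -48,"ty": 160,"tz": -50,"ax": 0,"ay": 0,"az": -3,"grip": -0.4}
    - {"tx": -48,"ty": 160,"tz": -50,"ax": 0,"ay": 0,"az": -3,"grip": -0.4}

```text
time_s: 9.53
ee_pos: [0.444, 0.1779, 0.3228]
tcp_rot: [[0.849, 0.528, -0.012], [0.528, -0.849, -0.002], [-0.011, -0.005, -1.0]]
contact_force: [-0.2, 0.3, -0.9]
opening: 0.0658
```

```bash
python3 - <<'E'
from h import *
wshot('5')
E
```

```text
9.5333 [0.44399944 0.17787571 0.32278719] [-0.15837675  0.33767927 -0.90674223] 0.06579402231824755
```

View pics/wrist5.png

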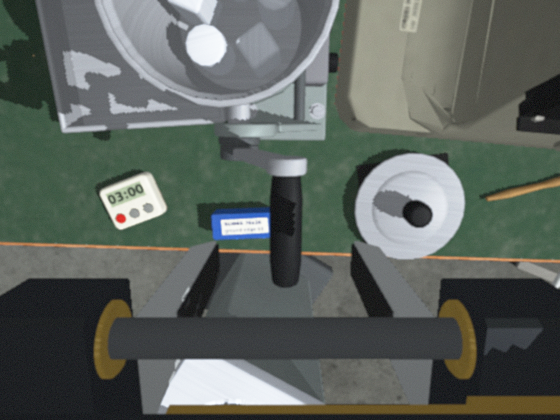

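```bash
python3 - <<'E'
from h import *
g=onz("wrist",[(288,168),(285.5,282)],.277,"5");print(g,g.mean(0),np.degrees(np.arctan2(*(g[0]-g[1])[1::-1])))
E
```

```text
[[0.47952271 0.19680052 0.277     ]
 [0.41656078 0.15941947 0.277     ]] [0.44804174 0.17810999 0.277     ] 30.697975598923193
```

Request:
step_arm:
  commands:
    - {"tx": 2,"ty": 0,"tz": -25,"ax": 0,"ay": 0,"az": 0,"grip": -0.4}
    - {"tx": 2,"ty": 0,"tz": -50,"ax": 0,"ay": 0,"az": 0,"grip": -0.4}
    - {"tx": 2,"ty": 0,"tz": -65,"ax": 0,"ay": 0,"az": 0,"grip": -0.4}
    - {"tx": 2,"ty": 0,"tz": -65,"ax": 0,"ay": 0,"az": 0,"grip": -0.4}
    - {"tx": 2,"ty": 0,"tz": -65,"ax": 0,"ay": 0,"az": 0,"grip": 0.3}
    - {"tx": 2,"ty": 0,"tz": -65,"ax": 0,"ay": 0,"az": 0,"grip": 1}
    - {"tx": 2,"ty": 0,"tz": -65,"ax": 0,"ay": 0,"az": 0,"grip": 1}
    - {"tx": 2,"ty": 0,"tz": -65,"ax": 0,"ay": 0,"az": 0,"grip": 1}
    - {"tx": 2,"ty": 0,"tz": -65,"ax": 0,"ay": 0,"az": 0,"grip": 1}
  force: 40

```text
time_s: 10.33
ee_pos: [0.4495, 0.1788, 0.2661]
tcp_rot: [[0.849, 0.528, 0.002], [0.528, -0.849, 0.0], [0.002, 0.001, -1.0]]
contact_force: [-0.4, 0.5, -0.2]
opening: 0.036
```

```bash
python3 - <<'E'
import numpy as np
c,s=np.cos(np.radians(32)),np.sin(np.radians(32))
for q in np.r_[0:2.21:.1,2.25]:
    f=q-.4;dy=100*(np.sin(f)+np.sin(.4));dz=100*(np.cos(f)-np.cos(.4));print(round(q,2),np.round([-s*dy,c*dy,dz],1))
E
```

```text
0.0 [-0.  0.  0.]
0.1 [-5.   8.   3.4]
0.2 [-10.1  16.2   5.9]
0.3 [-15.3  24.6   7.4]
0.4 [-20.6  33.    7.9]
0.5 [-25.9  41.5   7.4]
0.6 [-31.2  49.9   5.9]
0.7 [-36.3  58.1   3.4]
0.8 [-41.3  66.    0. ]
0.9 [-46.   73.7  -4.3]
1.0 [-50.6  80.9  -9.6]
1.1 [-54.8  87.7 -15.6]
1.2 [-58.7  93.9 -22.4]
1.3 [-62.1  99.5 -29.9]
1.4 [-65.2 104.4 -38.1]
1.5 [-67.9 108.6 -46.7]
1.6 [-70.  112.1 -55.9]
1.7 [-71.7 114.7 -65.4]
1.8 [-72.9 116.6 -75.1]
1.9 [-73.5 117.6 -85. ]
2.0 [-73.6 117.8 -95. ]
2.1 [ -73.2  117.1 -105. ]
2.2 [ -72.2  115.6 -114.8]
2.25 [ -71.6  114.5 -119.7]
```

Request:
step_arm:
  commands:
    - {"tx": 0,"ty": 0,"tz": -8,"ax": 0,"ay": 0,"az": 0,"grip": 0.2}
    - {"tx": 0,"ty": 0,"tz": -8,"ax": 0,"ay": 0,"az": 0,"grip": 0.2}
    - {"tx": 0,"ty": 0,"tz": -8,"ax": 0,"ay": 0,"az": 0,"grip": 1}
    - {"tx": 0,"ty": 0,"tz": -8,"ax": 0,"ay": 0,"az": 0,"grip": 1}
    - {"tx": 0,"ty": 0,"tz": -8,"ax": 0,"ay": 0,"az": 0,"grip": 1}
    - {"tx": 0,"ty": 0,"tz": -8,"ax": 0,"ay": 0,"az": 0,"grip": 1}
    - {"tx": 0,"ty": 0,"tz": -8,"ax": 0,"ay": 0,"az": 0,"grip": 1}

```text
time_s: 10.92
ee_pos: [0.448, 0.1799, 0.2568]
tcp_rot: [[0.849, 0.528, -0.002], [0.528, -0.849, 0.003], [-0.0, -0.004, -1.0]]
contact_force: [-2.5, 5.1, 0.5]
opening: 0.0188
```

Request:
step_arm:
  commands:
    - {"tx": -5,"ty": 8,"tz": 3.5,"ax": 0,"ay": 0,"az": 0,"grip": 1}
    - {"tx": -10,"ty": 16,"tz": 6,"ax": 0,"ay": 0,"az": 0,"grip": 1}
    - {"tx": -15.5,"ty": 24.5,"tz": 7.5,"ax": 0,"ay": 0,"az": 0,"grip": 1}
    - {"tx": -20.5,"ty": 33,"tz": 8,"ax": 0,"ay": 0,"az": 0,"grip": 1}
    - {"tx": -26,"ty": 41.5,"tz": 7.5,"ax": 0,"ay": 0,"az": 0,"grip": 1}
    - {"tx": -26,"ty": 41.5,"tz": 7.5,"ax": 0,"ay": 0,"az": 0,"grip": 1}

```text
time_s: 11.42
ee_pos: [0.4236, 0.2201, 0.2645]
tcp_rot: [[0.849, 0.528, 0.004], [0.528, -0.849, -0.002], [0.002, 0.004, -1.0]]
contact_force: [3.9, -1.8, -2.9]
opening: 0.0189
```

Request:
step_arm:
  commands:
    - {"tx": -5,"ty": 8.5,"tz": -1.5,"ax": 0,"ay": 0,"az": 0,"grip": 1}
    - {"tx": -10.5,"ty": 16.5,"tz": -4,"ax": 0,"ay": 0,"az": 0,"grip": 1}
    - {"tx": -15.5,"ty": 24.5,"tz": -7.5,"ax": 0,"ay": 0,"az": 0,"grip": 1}
    - {"tx": -20,"ty": 32,"tz": -11.5,"ax": 0,"ay": 0,"az": 0,"grip": 1}
    - {"tx": -22.5,"ty": 36,"tz": -14.5,"ax": 0,"ay": 0,"az": 0,"grip": 1}
    - {"tx": -24.5,"ty": 39.5,"tz": -17,"ax": 0,"ay": 0,"az": 0,"grip": 1}
    - {"tx": -27,"ty": 43,"tz": -20,"ax": 0,"ay": 0,"az": 0,"grip": 1}
    - {"tx": -29,"ty": 46,"tz": -23,"ax": 0,"ay": 0,"az": 0,"grip": 1}
    - {"tx": -31,"ty": 49.5,"tz": -26.5,"ax": 0,"ay": 0,"az": 0,"grip": 1}
    - {"tx": -33,"ty": 52.5,"tz": -30,"ax": 0,"ay": 0,"az": 0,"grip": 1}
    - {"tx": -34.5,"ty": 55,"tz": -33.5,"ax": 0,"ay": 0,"az": 0,"grip": 1}
    - {"tx": -36,"ty": 58,"tz": -37.5,"ax": 0,"ay": 0,"az": 0,"grip": 1}
    - {"tx": -38,"ty": 60.5,"tz": -41.5,"ax": 0,"ay": 0,"az": 0,"grip": 1}
    - {"tx": -39.5,"ty": 63,"tz": -45.5,"ax": 0,"ay": 0,"az": 0,"grip": 1}
    - {"tx": -41,"ty": 65,"tz": -50,"ax": 0,"ay": 0,"az": 0,"grip": 1}
    - {"tx": -42,"ty": 67,"tz": -54,"ax": 0,"ay": 0,"az": 0,"grip": 1}
    - {"tx": -42,"ty": 67,"tz": -54,"ax": 0,"ay": 0,"az": 0,"grip": 1}

```text
time_s: 12.83
ee_pos: [0.3823, 0.2881, 0.2129]
tcp_rot: [[0.849, 0.528, 0.005], [0.528, -0.849, 0.002], [0.005, 0.001, -1.0]]
contact_force: [-0.2, 0.2, 5.2]
opening: 0.0189
```

```bash
python3 - <<'E'
from h import *
fshot("scene",'6');wshot("6")
E
```

```text
12.8833 [0.38230532 0.28809084 0.21281742] [0.33176483 0.08983619 5.35147523] 0.01881320945767509
```

View pics/scene6.png

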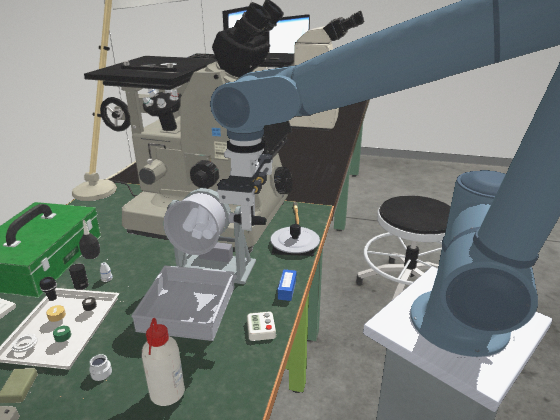

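Drum is at about 1.5 rad, lever held firmly, lid undisturbed on the mat at (295,240). Now I'll tip it slowly to the stop.

Request:
step_arm:
  commands:
    - {"tx": -1,"ty": 2,"tz": -4.5,"ax": 0,"ay": 0,"az": 0,"grip": 1}
    - {"tx": -2,"ty": 3.5,"tz": -9,"ax": 0,"ay": 0,"az": 0,"grip": 1}
    - {"tx": -3,"ty": 5,"tz": -14,"ax": 0,"ay": 0,"az": 0,"grip": 1}
    - {"tx": -4,"ty": 6,"tz": -18.5,"ax": 0,"ay": 0,"az": 0,"grip": 1}
    - {"tx": -4.5,"ty": 7,"tz": -23.5,"ax": 0,"ay": 0,"az": 0,"grip": 1}
    - {"tx": -5,"ty": 8,"tz": -28.5,"ax": 0,"ay": 0,"az": 0,"grip": 1}
    - {"tx": -5.5,"ty": 8.5,"tz": -33.5,"ax": 0,"ay": 0,"az": 0,"grip": 1}
    - {"tx": -5.5,"ty": 9,"tz": -38.5,"ax": 0,"ay": 0,"az": 0,"grip": 1}
    - {"tx": -5.5,"ty": 9,"tz": -43.5,"ax": 0,"ay": 0,"az": 0,"grip": 1}
    - {"tx": -5.5,"ty": 9,"tz": -48.5,"ax": 0,"ay": 0,"az": 0,"grip": 1}
    - {"tx": -5.5,"ty": 9,"tz": -53.5,"ax": 0,"ay": 0,"az": 0,"grip": 1}
    - {"tx": -5.5,"ty": 8.5,"tz": -58.5,"ax": 0,"ay": 0,"az": 0,"grip": 1}
    - {"tx": -5,"ty": 8,"tz": -63.5,"ax": 0,"ay": 0,"az": 0,"grip": 1}
    - {"tx": -4.5,"ty": 7,"tz": -68,"ax": 0,"ay": 0,"az": 0,"grip": 1}
    - {"tx": -4.5,"ty": 7,"tz": -70,"ax": 0,"ay": 0,"az": 0,"grip": 1}
    - {"tx": -4.5,"ty": 7,"tz": -70,"ax": 0,"ay": 0,"az": 0,"grip": 1}
    - {"tx": -4.5,"ty": 7,"tz": -70,"ax": 0,"ay": 0,"az": 0,"grip": 1}
    - {"tx": -4.5,"ty": 7,"tz": -70,"ax": 0,"ay": 0,"az": 0,"grip": 1}

```text
time_s: 14.43
ee_pos: [0.3772, 0.2964, 0.1421]
tcp_rot: [[0.849, 0.528, 0.003], [0.528, -0.849, 0.005], [0.005, -0.003, -1.0]]
contact_force: [-0.8, 6.3, 2.0]
opening: 0.0192
```

```bash
python3 - <<'E'
from h import *
fshot("scene",'7',(110,150,310,350),2.9);fshot("side","7",(190,130,400,340),2.8);wshot("7")
E
```

```text
14.5333 [0.37719899 0.29643268 0.14211092] [-0.9159524   7.04129617  1.88094087] 0.018871929871171034
```

View pics/scene7.png

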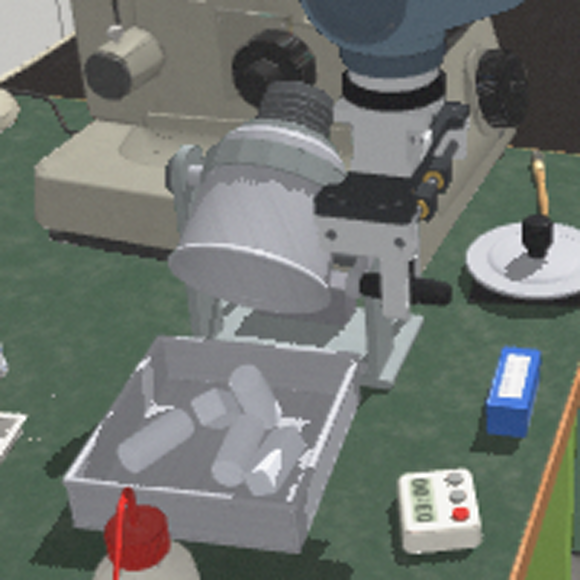

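View pics/side7.png

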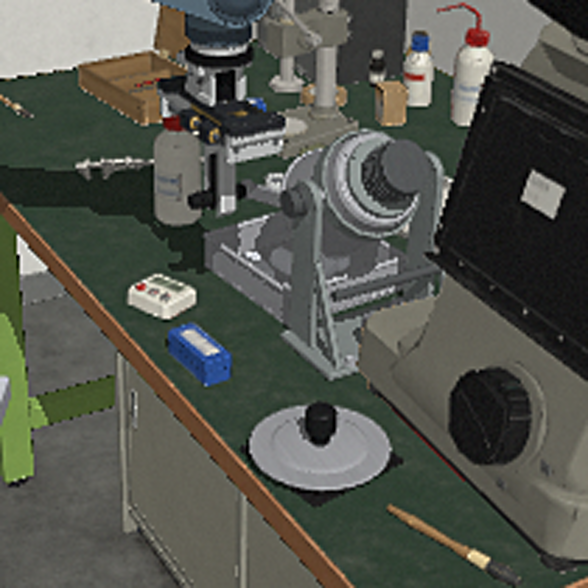

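View pics/wrist7.png

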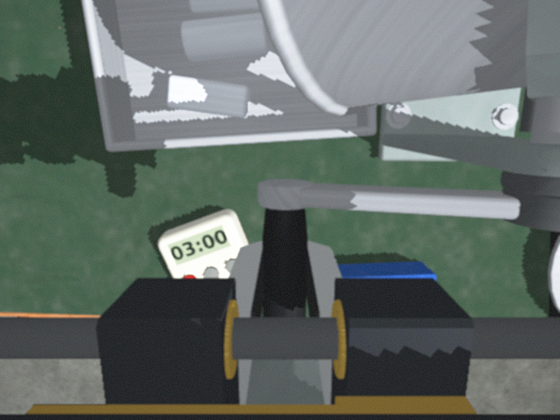

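All five coupons lie in the pan (zoomed scene: (157,440), (210,408), (255,395), (240,450), (275,460)), and the drum is at its stop. Next I swing it back.

Request:
step_arm:
  commands:
    - {"tx": -0.5,"ty": 1.5,"tz": 11.5,"ax": 0,"ay": 0,"az": 0,"grip": 1}
    - {"tx": -1,"ty": 2.5,"tz": 21.5,"ax": 0,"ay": 0,"az": 0,"grip": 1}
    - {"tx": -1,"ty": 2,"tz": 31.5,"ax": 0,"ay": 0,"az": 0,"grip": 1}
    - {"tx": -0.5,"ty": 1,"tz": 41.5,"ax": 0,"ay": 0,"az": 0,"grip": 1}
    - {"tx": 1,"ty": -1,"tz": 51,"ax": 0,"ay": 0,"az": 0,"grip": 1}
    - {"tx": 2.5,"ty": -3.5,"tz": 60.5,"ax": 0,"ay": 0,"az": 0,"grip": 1}
    - {"tx": 4.5,"ty": -7,"tz": 70,"ax": 0,"ay": 0,"az": 0,"grip": 1}
    - {"tx": 7.5,"ty": -11,"tz": 78.5,"ax": 0,"ay": 0,"az": 0,"grip": 1}
    - {"tx": 10.5,"ty": -16,"tz": 86.5,"ax": 0,"ay": 0,"az": 0,"grip": 1}
    - {"tx": 14,"ty": -21.5,"tz": 94,"ax": 0,"ay": 0,"az": 0,"grip": 1}
    - {"tx": 17.5,"ty": -28,"tz": 101,"ax": 0,"ay": 0,"az": 0,"grip": 1}
    - {"tx": 22,"ty": -34.5,"tz": 107,"ax": 0,"ay": 0,"az": 0,"grip": 1}
    - {"tx": 26.5,"ty": -42,"tz": 112,"ax": 0,"ay": 0,"az": 0,"grip": 1}
    - {"tx": 31,"ty": -49.5,"tz": 116.5,"ax": 0,"ay": 0,"az": 0,"grip": 1}
    - {"tx": 36,"ty": -57.5,"tz": 120,"ax": 0,"ay": 0,"az": 0,"grip": 1}
    - {"tx": 41.5,"ty": -65.5,"tz": 122.5,"ax": 0,"ay": 0,"az": 0,"grip": 1}
    - {"tx": 46.5,"ty": -74,"tz": 124,"ax": 0,"ay": 0,"az": 0,"grip": 1}
    - {"tx": 52,"ty": -82.5,"tz": 124.5,"ax": 0,"ay": 0,"az": 0,"grip": 1}
    - {"tx": 57,"ty": -91,"tz": 124,"ax": 0,"ay": 0,"az": 0,"grip": 1}
    - {"tx": 57,"ty": -91,"tz": 124,"ax": 0,"ay": 0,"az": 0,"grip": 1}

```text
time_s: 16.25
ee_pos: [0.4336, 0.2036, 0.2642]
tcp_rot: [[0.85, 0.527, -0.0], [0.527, -0.85, 0.002], [0.001, -0.002, -1.0]]
contact_force: [2.5, 2.3, -3.0]
opening: 0.019
```

Request:
step_arm:
  commands:
    - {"tx": 5.5,"ty": -8.5,"tz": -1.5,"ax": 0,"ay": 0,"az": 0,"grip": 1}
    - {"tx": 10.5,"ty": -16.5,"tz": -4,"ax": 0,"ay": 0,"az": 0,"grip": 1}
    - {"tx": 15.5,"ty": -24.5,"tz": -7.5,"ax": 0,"ay": 0,"az": 0,"grip": 1}
    - {"tx": 17,"ty": -27,"tz": -8.5,"ax": 0,"ay": 0,"az": 0,"grip": 1}
    - {"tx": 17,"ty": -27,"tz": -8.5,"ax": 0,"ay": 0,"az": 0,"grip": 1}
    - {"tx": 17,"ty": -27,"tz": -8.5,"ax": 0,"ay": 0,"az": 0,"grip": 1}

```text
time_s: 16.75
ee_pos: [0.4481, 0.1798, 0.2567]
tcp_rot: [[0.849, 0.529, -0.005], [0.529, -0.849, 0.008], [-0.0, -0.009, -1.0]]
contact_force: [-8.7, 12.7, 4.1]
opening: 0.019
```

Back at the starting grip pose, with the stop resisting at about 15 N. I'll let go and rise.

Request:
step_arm:
  commands:
    - {"tx": -1,"ty": 2,"tz": 0,"ax": 0,"ay": 0,"az": 0,"grip": 0}
    - {"tx": -1,"ty": 2,"tz": 0,"ax": 0,"ay": 0,"az": 0,"grip": -0.4}
    - {"tx": -1,"ty": 2,"tz": 0,"ax": 0,"ay": 0,"az": 0,"grip": -0.4}
    - {"tx": -1,"ty": 2,"tz": 0,"ax": 0,"ay": 0,"az": 0,"grip": -0.4}
    - {"tx": -1,"ty": 2,"tz": 30,"ax": 0,"ay": 0,"az": 0,"grip": -0.4}
    - {"tx": -1,"ty": 2,"tz": 70,"ax": 0,"ay": 0,"az": 0,"grip": -0.4}
    - {"tx": -1,"ty": 2,"tz": 110,"ax": 0,"ay": 0,"az": 0,"grip": -0.4}
    - {"tx": -1,"ty": 2,"tz": 140,"ax": 0,"ay": 0,"az": 0,"grip": -0.4}
    - {"tx": 5,"ty": -30,"tz": 140,"ax": 0,"ay": 0,"az": 0,"grip": -0.4}
    - {"tx": 15,"ty": -65,"tz": 140,"ax": 0,"ay": 0,"az": 1,"grip": -0.4}
    - {"tx": 30,"ty": -100,"tz": 140,"ax": 0,"ay": 0,"az": 2,"grip": -0.4}
    - {"tx": 40,"ty": -135,"tz": 140,"ax": 0,"ay": 0,"az": 3,"grip": -0.4}
    - {"tx": 46,"ty": -161,"tz": 140,"ax": 0,"ay": 0,"az": 3,"grip": -0.4}
    - {"tx": 46,"ty": -161,"tz": 120,"ax": 0,"ay": 0,"az": 3,"grip": -0.4}
    - {"tx": 46,"ty": -161,"tz": 90,"ax": 0,"ay": 0,"az": 3,"grip": -0.4}
    - {"tx": 46,"ty": -161,"tz": 50,"ax": 0,"ay": 0,"az": 3,"grip": -0.4}
    - {"tx": 46,"ty": -161,"tz": 10,"ax": 0,"ay": 0,"az": 3,"grip": -0.4}
    - {"tx": 46,"ty": -161,"tz": -30,"ax": 0,"ay": 0,"az": 3,"grip": -0.4}
    - {"tx": 46,"ty": -161,"tz": -70,"ax": 0,"ay": 0,"az": 3,"grip": -0.4}
    - {"tx": 46,"ty": -161,"tz": -90,"ax": 0,"ay": 0,"az": 3,"grip": -0.4}

```text
time_s: 18.42
ee_pos: [0.4935, 0.0153, 0.1608]
tcp_rot: [[0.821, 0.571, -0.007], [0.571, -0.821, 0.001], [-0.005, -0.005, -1.0]]
contact_force: [-1.2, 0.2, -1.0]
opening: 0.0659
```

```bash
python3 - <<'E'
from h import *
fshot("scene",'8',(110,150,340,350),2.6);wshot("8")
E
```

```text
18.4667 [0.49178827 0.01559151 0.15817979] [-1.54145768  0.21823777 -3.4161868 ] 0.0656367791156017
```

View pics/scene8.png

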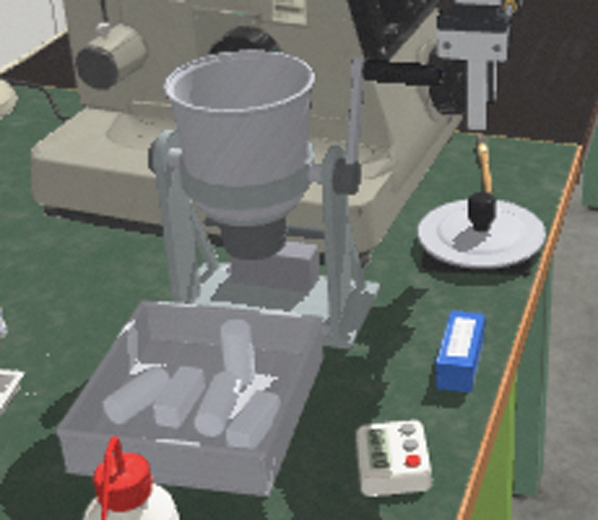

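View pics/wrist8.png

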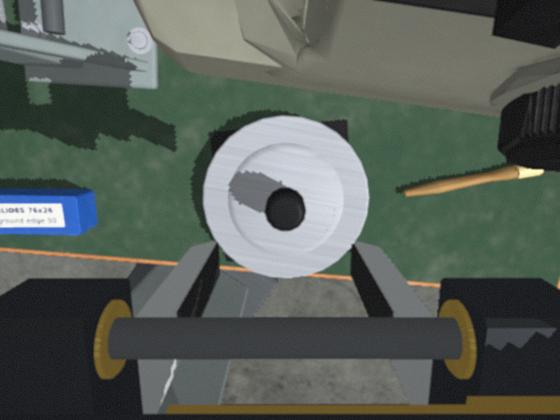

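Drum upright and empty, five coupons in the pan, lid untouched with its knob at (285,210). I'll regrip at the release pose.

Request:
step_arm:
  commands:
    - {"tx": 2,"ty": 3,"tz": -30,"ax": 0,"ay": 0,"az": 0,"grip": -0.4}
    - {"tx": 2,"ty": 3,"tz": -60,"ax": 0,"ay": 0,"az": 0,"grip": -0.4}
    - {"tx": 2,"ty": 3,"tz": -85,"ax": 0,"ay": 0,"az": 0,"grip": -0.4}
    - {"tx": 2,"ty": 3,"tz": -105,"ax": 0,"ay": 0,"az": 0,"grip": -0.4}
    - {"tx": 2,"ty": 3,"tz": -115,"ax": 0,"ay": 0,"az": 0,"grip": -0.4}
    - {"tx": 2,"ty": 3,"tz": -115,"ax": 0,"ay": 0,"az": 0,"grip": -0.4}
    - {"tx": 2,"ty": 3,"tz": -115,"ax": 0,"ay": 0,"az": 0,"grip": -0.4}

```text
time_s: 19.1
ee_pos: [0.4998, 0.0178, 0.0525]
tcp_rot: [[0.821, 0.572, 0.002], [0.572, -0.821, -0.001], [0.001, 0.002, -1.0]]
contact_force: [-0.2, 0.6, 0.9]
opening: 0.0656
```

Request:
step_arm:
  commands:
    - {"tx": -4,"ty": 1,"tz": -10,"ax": 0,"ay": 0,"az": 0,"grip": -0.4}
    - {"tx": -5,"ty": 1,"tz": -18,"ax": 0,"ay": 0,"az": 0,"grip": -0.4}
    - {"tx": -5,"ty": 1,"tz": -21,"ax": 0,"ay": 0,"az": 0,"grip": -0.4}
    - {"tx": -5,"ty": 1,"tz": -21,"ax": 0,"ay": 0,"az": 0,"grip": -0.4}
    - {"tx": -5,"ty": 1,"tz": -21,"ax": 0,"ay": 0,"az": 0,"grip": -0.4}

```text
time_s: 19.52
ee_pos: [0.4934, 0.0192, 0.0299]
tcp_rot: [[0.82, 0.572, -0.0], [0.572, -0.82, 0.0], [-0.0, -0.0, -1.0]]
contact_force: [-0.2, -0.1, -0.1]
opening: 0.0659
```

Request:
step_arm:
  commands:
    - {"tx": 1.5,"ty": -0.5,"tz": 1,"ax": 0,"ay": 0,"az": 0,"grip": -0.4}
    - {"tx": 1.5,"ty": -0.5,"tz": 1,"ax": 0,"ay": 0,"az": 0,"grip": 0.2}
    - {"tx": 1.5,"ty": -0.5,"tz": 1,"ax": 0,"ay": 0,"az": 0,"grip": 1}
    - {"tx": 1.5,"ty": -0.5,"tz": 1,"ax": 0,"ay": 0,"az": 0,"grip": 1}
    - {"tx": 1.5,"ty": -0.5,"tz": 1,"ax": 0,"ay": 0,"az": 0,"grip": 1}
    - {"tx": 1.5,"ty": -0.5,"tz": 1,"ax": 0,"ay": 0,"az": 0,"grip": 1}
  force: 30

```text
time_s: 20.02
ee_pos: [0.4949, 0.0187, 0.031]
tcp_rot: [[0.82, 0.572, 0.0], [0.572, -0.82, 0.0], [0.0, 0.0, -1.0]]
contact_force: [0.7, 0.6, 0.3]
opening: 0.036
```

Request:
step_arm:
  commands:
    - {"tx": 0,"ty": 0,"tz": 0,"ax": 0,"ay": 0,"az": 0,"grip": 1}
    - {"tx": 0,"ty": 0,"tz": 0,"ax": 0,"ay": 0,"az": 0,"grip": 1}
    - {"tx": 0,"ty": 0,"tz": 0,"ax": 0,"ay": 0,"az": 0,"grip": 1}
    - {"tx": 0,"ty": 0,"tz": 0,"ax": 0,"ay": 0,"az": 0,"grip": 1}
    - {"tx": 0,"ty": 0,"tz": 10,"ax": 0,"ay": 0,"az": 0,"grip": 1}
    - {"tx": 0,"ty": 0,"tz": 30,"ax": 0,"ay": 0,"az": 0,"grip": 1}
    - {"tx": 0,"ty": 0,"tz": 60,"ax": 0,"ay": 0,"az": 0,"grip": 1}
    - {"tx": 0,"ty": 0,"tz": 95,"ax": 0,"ay": 0,"az": 0,"grip": 1}
    - {"tx": 0,"ty": 0,"tz": 130,"ax": 0,"ay": 0,"az": 0,"grip": 1}
    - {"tx": 0,"ty": 0,"tz": 165,"ax": 0,"ay": 0,"az": 0,"grip": 1}
    - {"tx": 0,"ty": 0,"tz": 200,"ax": 0,"ay": 0,"az": 0,"grip": 1}
    - {"tx": 0,"ty": 0,"tz": 235,"ax": 0,"ay": 0,"az": 0,"grip": 1}
    - {"tx": 0,"ty": 0,"tz": 270,"ax": 0,"ay": 0,"az": 0,"grip": 1}
    - {"tx": 0,"ty": 0,"tz": 305,"ax": 0,"ay": 0,"az": 0,"grip": 1}
    - {"tx": 0,"ty": 0,"tz": 340,"ax": 0,"ay": 0,"az": 0,"grip": 1}
    - {"tx": 0,"ty": 0,"tz": 365,"ax": 0,"ay": 0,"az": 0,"grip": 1}
    - {"tx": 0,"ty": 0,"tz": 380,"ax": 0,"ay": 0,"az": 0,"grip": 1}
    - {"tx": 0,"ty": 0,"tz": 385,"ax": 0,"ay": 0,"az": 0,"grip": 1}
    - {"tx": 0,"ty": 0,"tz": 385,"ax": 0,"ay": 0,"az": 0,"grip": 1}

```text
time_s: 21.6
ee_pos: [0.495, 0.0187, 0.4174]
tcp_rot: [[0.82, 0.572, 0.002], [0.572, -0.82, -0.0], [0.002, 0.002, -1.0]]
contact_force: [0.4, 0.1, -1.9]
opening: 0.0305
```

Lid held (weight about 1.9 N). I'll carry it back on the robot's side.

Request:
step_arm:
  commands:
    - {"tx": -13,"ty": 25,"tz": 0,"ax": 0,"ay": 0,"az": 0,"grip": 1}
    - {"tx": -28,"ty": 55,"tz": 0,"ax": 0,"ay": 0,"az": 0,"grip": 1}
    - {"tx": -43,"ty": 90,"tz": 0,"ax": 0,"ay": 0,"az": 0,"grip": 1}
    - {"tx": -53,"ty": 125,"tz": 0,"ax": 0,"ay": 0,"az": 0,"grip": 1}
    - {"tx": -53,"ty": 160,"tz": 0,"ax": 0,"ay": 0,"az": 0,"grip": 1}
    - {"tx": -38,"ty": 190,"tz": 0,"ax": 0,"ay": 0,"az": 0,"grip": 1}
    - {"tx": -13,"ty": 215,"tz": 0,"ax": 0,"ay": 0,"az": 0,"grip": 1}
    - {"tx": 12,"ty": 240,"tz": 0,"ax": 0,"ay": 0,"az": 0,"grip": 1}
    - {"tx": 35,"ty": 259,"tz": 0,"ax": 0,"ay": 0,"az": 0,"grip": 1}
    - {"tx": 55,"ty": 269,"tz": 0,"ax": 0,"ay": 0,"az": 0,"grip": 1}
    - {"tx": 55,"ty": 269,"tz": -15,"ax": 0,"ay": 0,"az": 0,"grip": 1}
    - {"tx": 55,"ty": 269,"tz": -40,"ax": 0,"ay": 0,"az": 0,"grip": 1}
    - {"tx": 55,"ty": 269,"tz": -65,"ax": 0,"ay": 0,"az": 0,"grip": 1}
    - {"tx": 55,"ty": 269,"tz": -85,"ax": 0,"ay": 0,"az": 0,"grip": 1}
    - {"tx": 55,"ty": 269,"tz": -95,"ax": 0,"ay": 0,"az": 0,"grip": 1}
    - {"tx": 55,"ty": 269,"tz": -95,"ax": 0,"ay": 0,"az": 0,"grip": 1}
    - {"tx": 55,"ty": 269,"tz": -95,"ax": 0,"ay": 0,"az": 0,"grip": 1}

```text
time_s: 23.02
ee_pos: [0.5495, 0.2875, 0.3202]
tcp_rot: [[0.82, 0.572, -0.002], [0.572, -0.82, -0.001], [-0.002, -0.001, -1.0]]
contact_force: [0.3, 0.1, -1.2]
opening: 0.0309
```

```bash
python3 - <<'E'
from h import *
fshot("scene",'9',(110,130,310,330),2.9);fshot("side",'9',(220,100,400,280),3.2)
E
```

```text
(no output)
```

View pics/scene9.png

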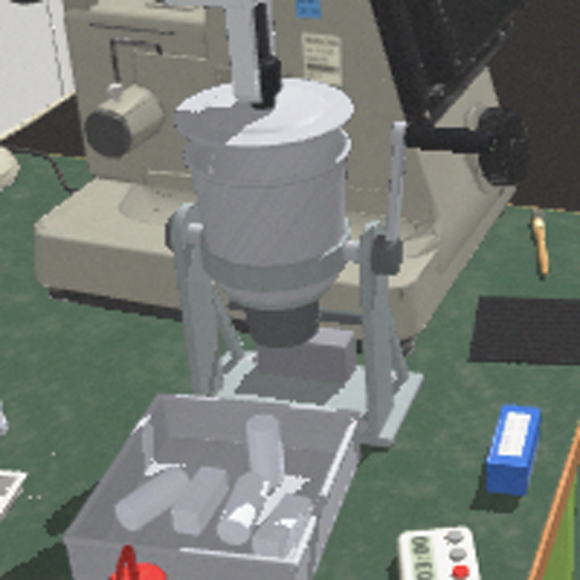

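View pics/side9.png

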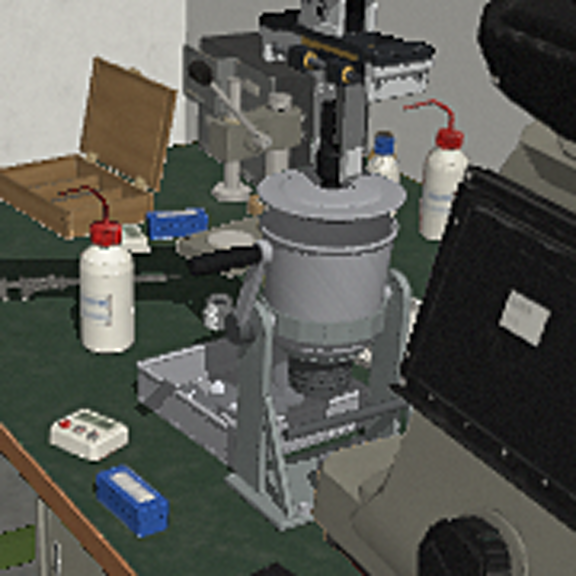

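Lid is level above the rim and at the original xy. I'll lower it gently.

Request:
step_arm:
  commands:
    - {"tx": 0,"ty": 0,"tz": -5,"ax": 0,"ay": 0,"az": 0,"grip": 1}
    - {"tx": 0,"ty": 0,"tz": -10,"ax": 0,"ay": 0,"az": 0,"grip": 1}
    - {"tx": 0,"ty": 0,"tz": -15,"ax": 0,"ay": 0,"az": 0,"grip": 1}
    - {"tx": 0,"ty": 0,"tz": -19,"ax": 0,"ay": 0,"az": 0,"grip": 1}
    - {"tx": 0,"ty": 0,"tz": -22,"ax": 0,"ay": 0,"az": 0,"grip": 1}
    - {"tx": 0,"ty": 0,"tz": -24,"ax": 0,"ay": 0,"az": 0,"grip": 1}
    - {"tx": 0,"ty": 0,"tz": -26,"ax": 0,"ay": 0,"az": 0,"grip": 1}
    - {"tx": 0,"ty": 0,"tz": -26,"ax": 0,"ay": 0,"az": 0,"grip": 1}

```text
time_s: 23.78
ee_pos: [0.5498, 0.2876, 0.2944]
tcp_rot: [[0.82, 0.572, -0.001], [0.572, -0.82, -0.0], [-0.001, -0.0, -1.0]]
contact_force: [0.6, 0.3, -2.4]
opening: 0.031
```

Request:
step_arm:
  commands:
    - {"tx": 0,"ty": 0,"tz": -1,"ax": 0,"ay": 0,"az": 0,"grip": 1}
    - {"tx": 0,"ty": 0,"tz": -2,"ax": 0,"ay": 0,"az": 0,"grip": 1}
    - {"tx": 0,"ty": 0,"tz": -2,"ax": 0,"ay": 0,"az": 0,"grip": 1}

```text
time_s: 24.03
ee_pos: [0.55, 0.2877, 0.2931]
tcp_rot: [[0.82, 0.572, 0.0], [0.572, -0.82, 0.0], [0.0, 0.0, -1.0]]
contact_force: [-1.1, 0.2, -0.9]
opening: 0.0306
```

Request:
step_arm:
  commands:
    - {"tx": 0,"ty": 0,"tz": -0.7,"ax": 0,"ay": 0,"az": 0,"grip": 1}
    - {"tx": 0,"ty": 0,"tz": -0.7,"ax": 0,"ay": 0,"az": 0,"grip": 1}

```text
time_s: 24.2
ee_pos: [0.5501, 0.2877, 0.293]
tcp_rot: [[0.82, 0.572, 0.001], [0.572, -0.82, 0.0], [0.001, 0.0, -1.0]]
contact_force: [-0.7, -0.9, 2.2]
opening: 0.0308
```

Seated: the pose matches the original grip. I'll release and rise.

Request:
step_arm:
  commands:
    - {"tx": 0,"ty": 0,"tz": 0,"ax": 0,"ay": 0,"az": 0,"grip": 0.1}
    - {"tx": 0,"ty": 0,"tz": 0,"ax": 0,"ay": 0,"az": 0,"grip": -0.4}
    - {"tx": 0,"ty": 0,"tz": 0,"ax": 0,"ay": 0,"az": 0,"grip": -0.4}
    - {"tx": 0,"ty": 0,"tz": 0,"ax": 0,"ay": 0,"az": 0,"grip": -0.4}
    - {"tx": 0,"ty": 0,"tz": 15,"ax": 0,"ay": 0,"az": 0,"grip": -0.4}
    - {"tx": 0,"ty": 0,"tz": 40,"ax": 0,"ay": 0,"az": 0,"grip": -0.4}
    - {"tx": 0,"ty": 0,"tz": 75,"ax": 0,"ay": 0,"az": 0,"grip": -0.4}
    - {"tx": 0,"ty": 0,"tz": 110,"ax": 0,"ay": 0,"az": 0,"grip": -0.4}
    - {"tx": 0,"ty": 0,"tz": 140,"ax": 0,"ay": 0,"az": 0,"grip": -0.4}
    - {"tx": -20,"ty": -20,"tz": 150,"ax": 0,"ay": 0,"az": 0,"grip": -0.4}
    - {"tx": -50,"ty": -50,"tz": 150,"ax": 0,"ay": 0,"az": 0,"grip": -0.4}
    - {"tx": -80,"ty": -55,"tz": 150,"ax": 0,"ay": 0,"az": 0,"grip": -0.4}
    - {"tx": -80,"ty": -55,"tz": 150,"ax": 0,"ay": 0,"az": 0,"grip": -0.4}
    - {"tx": -80,"ty": -55,"tz": 150,"ax": 0,"ay": 0,"az": 0,"grip": -0.4}

```text
time_s: 25.37
ee_pos: [0.4693, 0.2325, 0.4431]
tcp_rot: [[0.82, 0.572, 0.002], [0.572, -0.82, 0.001], [0.002, 0.001, -1.0]]
contact_force: [1.3, 0.1, 0.4]
opening: 0.0657
```

```bash
python3 - <<'E'
from h import *
wshot('10');fshot("scene",'10',(120,140,340,350),2.85);fshot("side",'10',(215,140,395,345),2.9)
E
```

```text
25.3667 [0.46925328 0.23249459 0.44308645] [1.29447071 0.07971044 0.44188371] 0.06567563048761851
```

View pics/wrist10.png

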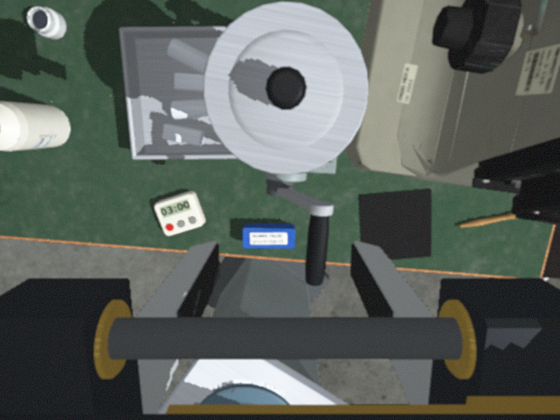

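View pics/scene10.png

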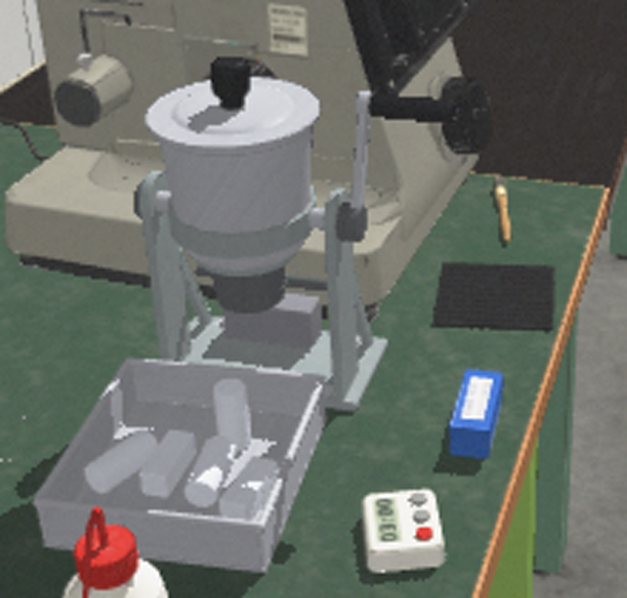

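View pics/side10.png

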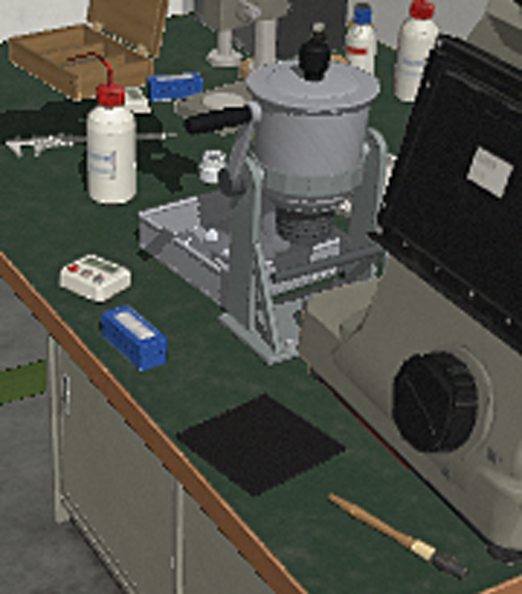

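The scene and side pictures match the first ones: the lid disc spans (146–320, 78–147) and the lever is in the same place. The five coupons are in the pan, and the gripper is clear. I'll hand in the job.

```bash
python3 -c "
from cell import finish_job
print(finish_job())"
```

```text
the job is handed in; nothing more can be done
None
```

The job is done and handed in at about 25 s of the 72 s allowed; no verdict is reported. I laid the lid on the mat, tipped the drum to its stop so that all five coupons slid into the pan, swung it back upright, and set the lid back on the rim.

**Last checks:**
- **Lid:** I released it at TCP (0.550, 0.288, 0.293), within 0.1 mm of where I first gripped it seated. In both fixed cameras it looks the same as at the start, flat and centred. I did not measure its centring on the mouth separately.
- **Drum:** the lever came back to its starting position, pushing on the stop with about 15 N before I let go.
- **Coupons and bystanders:** all five coupons are visible in the pan, and the timer, brush and slide box look unmoved.
- **Robot:** the gripper is open and clear of everything. The force sensor still read about 1.3 N in free air, probably noise from the move just ended.

No check failed. The first camera estimates of the lid's centre disagreed with each other by up to about 2 cm. I corrected them with wrist views before gripping, and the wrist views agreed to about 4 mm.

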